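# Blow-dry a rinsed beaker on the jeweller's air dryer

## Robot

A 6-joint arm with a two-finger parallel gripper is mounted at the origin on the work surface. World frame = base frame: x ahead of the robot, y to its left, z up, the work surface at z = 0. Lengths are in m, angles in rad, forces in N, time in s.
With the tool pointing down it reaches from about 0.425 to 0.95 m from the base axis. Payload 3.5 kg.
Tool frame: the origin (TCP) lies between the finger pads; the fingertips stand 14 mm ahead of it and the grasp point (between the pads) lies 5 mm behind it; z points along the fingers, y is the line along which they close (so a half turn about z gives the same grasp; the last joint's range is limited). The gripper opens to 85 mm and grips with 20 to 120 N. Pads are 22 mm wide; open, the fingers measure 114 mm over their backs; the gripper's body (76 mm by 85 mm) begins 54 mm behind the grasp point. The pads swing forward as they close: fully open they stand 13 mm farther back than shut.
Start: joints at [1.088, 0.286, 1.577, -0, 1.279, -0.15], TCP at [0.22, 0.638, 0.245] pointing down, gripper open.
Joint ranges: [-2.77, 2.77], [-0.9, 2.22], [0.21, 2.48], [-1.53, 4.67], [0.24, 2.81], [-2.84, 2.84]. Speed limits (rad/s): [2.79, 2.79, 3.14, 3.14, 3.14, 3.14].

## Interface

Orientations are given as a unit quaternion [x, y, z, w].
In Python, from plant import * gives the robot as it stands.
- The arm moves only by the tool step_arm, never from a script. Its argument "commands" is a list of rows, each an object of numbers: "gripper": the gripper's target within -1 to 1 (shut at 1, half-way at 0, fully open at -1); "x", "y", "z": the shift along the tool's x, y, z in mm; "spin": the turn about the tool's z in degrees. A call has exactly 10 rows; each row shifts and turns the commanded pose from where the row before left it, along the tool's axes as they then stand; what a row does not reach is not made up. A row lasts 1/10 s, in which the tool goes at most 50 mm and 8.59 degrees, less where a joint would pass 70% of its speed; a pose out of reach is approached as far as the arm can. A call with a gripper value outside its range is refused whole. The fingers move at their own pace and stop on an object; "force" is the grip in N (left out, the last holds). Time passes only in rows, so rows that do not move let the fingers close, or fill a call up. It gives the time, the measured TCP pose, the force, the opening and the grip force at its end, in the units of the state.
- get_state(): the state, without advancing time (a new reading comes with each control period).
- read_camera(name): name is "side" or "top" or "wrist"; returns a dict with "color" (420x560x3 uint8, red, green, blue), "z_map" (420x560 float32, m along the optical axis (not along the pixel's ray), 0 where there is no reading), "fx", "fy", "cx", "cy" (pixels), "eye" and "attitude" of the camera in the world; the wrist camera has in their place "mount" (4x4, takes a point from camera to tool coordinates, whose origin is the TCP and whose axes are the flange's). Camera axes: x right, y up, looking along -z (the intrinsics and any distortion apply to the point x, -y, -z); pixel columns grow to the right and rows downward; lengths in m; the calibration is good to about 2 mm. A picture is of the moment at which its call begins: read the wrist's pose just before it.
- sign_off(): hands the job in; it is judged then, once.
The state is a dict: "time": time; "qpos": joint angles; "dq": joint speeds; "joint_efforts": joint torques, N m; "eef_pos": TCP position; "tcp_rot": TCP orientation; "contact_force": force on the tool from outside, world axes, zero at the start; "wrist_torque": the same for the moment, N m; "opening": opening from 0.0 (shut) to 1.0 (fully open); "finger_force": force on a finger pad.
Only numpy, scipy, OpenCV 4.12 (cv2) and the standard library are available. Lean on these libraries where they do the work, as an engineer would, in place of code of your own. Each camera call takes 0.05 s, during which the arm holds its last target. There are 200 camera calls.

## Task

Blow-dry the rinsed steel beaker that lies on the ribbed mat: turn it mouth down onto the dryer's free peg, set it down without dropping it so that its rim stands flat on the ribs, and let go of it. Then pull the dryer's spring-closed air slide out by its handle until the line on the slide is level with the point of the brass marker, without running well past it, and finish while still holding it there, because it springs shut when released. Leave the cup on the other peg, the dish and the brush where they are.

Things in the scene. Friction and masses are not known exactly. Their poses are not given: they have to be found in the camera images.
- beaker_mid (a point): centre (half-way along, on the axis) of the loose steel beaker: straight round cup, 54 mm outside, 75 mm long, wall 2.5 mm, 0.11 kg. Its x axis runs from base to mouth. It starts lying on its side between two ribs of a black ribbed mat (170 x 116 mm, rib tops 7 mm above the bench) at the robot's left or right, mouth within 20 degrees of straight ahead (+x).
- dryer: grey air dryer, fixed, 70 mm high. Origin on the bench below it; x points from its handle end to its pegs (roughly away from the robot), y left. Box x -145 to +125, y -120 to +120 mm. On top, front to back: slide with handle between two guides 10 mm high, spring block (x -45 to +5, 26 mm high), seven ribs 5 mm high with white upright pegs at x 60, y +60 and -60.
- peg_foot (a point): the free peg: point on its axis at rib-top height (75 mm above the bench), where the beaker's rim comes to stand; z up. The peg is white and tapered, 32 mm thick at the foot, 19 mm near the tip, and rises 45 mm above this point. It is the left or the right one of the two; the other carries a white cup.
- air_slide: air slide with black bridge handle. Origin at the middle of its round bar, 12 mm thick, 70 mm long along the dryer's y, 115 mm above the bench, on two posts 58 mm apart, 33 mm free under the bar. Axes as the dryer's. Pulls out along -x (towards the robot) up to 55 mm; a spring draws it back: 4 N shut, 1.3 N more per 10 mm. The spring block is 46 mm behind the bar when shut.
- slide_index (a point): middle of the black line engraved across the steel slide plate, 30 mm behind the handle bar (+x) and 38.5 mm below its centre; it moves with the slide.
- flow_mark (a point): point of the small brass marker clip on the left-hand guide; axes as the dryer's, x along the slide. It is fixed, 22 to 40 mm in front (-x) of where the slide's line is when shut. The slide is at the mark when the line has the same x as this point.
- white_cup: white plastic cup, 54 mm wide, 60 mm high, standing mouth down on the other peg; origin at the centre of its rim. Leave alone.
- dish: small red plastic dish, 82 mm wide, 26 mm high, on the bench; origin under its centre. Leave alone.
- brush: hand brush 170 mm long lying on the bench. Leave alone.
Things that resemble listed ones, but are neither listed nor needed, are in the scene too. Leave any red look-alike of the part that bears beaker_mid alone.

How it is judged:
On the way:
1. the beaker stands mouth down over the free peg, rim flat on the ribs, let go and at rest (angle between beaker_mid's own x axis and vertical above 3.02 rad and horizontal distance between beaker_mid and peg_foot below 0.014 m and z of beaker_mid in the frame of peg_foot between 0.034 and 0.0405 m and contact force between beaker and the arm below 0.1 N and linear speed of beaker below 0.02 m/s), for 0.2 s.
At the end, for the whole second after the job is handed in: The beaker stands untouched and at rest over the free peg, mouth down (within 7 degrees), rim on the ribs (within 3 mm), axis within 14 mm of the peg's; the slide's line is within 4 mm of the marker's point and still, held there by the fingers alone (at least 3 N on the slide) (all of step 1 and x of slide_index in the frame of flow_mark between -0.004 and 0.004 m and linear speed of air_slide below 0.01 m/s and contact force between air_slide and the fingers above 3 N and contact force between air_slide and beaker below 0.1 N); the arm keeps its last pose, push and grip.
It fails at once if the slide is pulled more than 12 mm past the mark (x of slide_index in the frame of flow_mark below -0.012 m).
It fails at once if the beaker is dropped or knocked away (moves faster than 0.4 m/s while nothing grips it) (contact force between beaker and the fingers below 0.05 N and linear speed of beaker above 0.4 m/s).
It fails at once if the cup on the other peg is disturbed (more than 25 mm) (distance of white_cup from where it was at the start of the episode above 0.025 m).
It fails at once if the dish or the brush is pushed away (more than 30 mm) (distance of any of dish, brush from where it was at the start of the episode above 0.03 m).
It also fails if it takes over 56 s, if anything falls off the work surface, if the arm or the gripper's body presses on something with over 40 N, if the wrist force passes 120 N, or if a joint passes its speed limit or range.

## Working session

There is one attempt and no reset: what is moved stays moved. The work goes in short steps, Python scripts to look and compute and a tool call to move; the robot and the scene stay as the last step left them, time stands still between calls to the robot, and variables do not carry over. Pictures are saved under pics/ and viewed, at most 10 in all, crops included, and the job is handed in when it is done.

Besides the shell and the picture viewer there is one more tool, called after "Emit:" as name(argument=value, ...), one argument or row to a line, values as JSON. step_arm: Moves the arm, as the interface text tells. Its arguments: {"type":"object","properties":{"commands":{"type":"array"},"force":{"type":"number"}},"required":["commands"]}

```bash
ls; mkdir -p pics; cat > h.py <<'E'
from plant import *
import numpy as np, cv2
from scipy.spatial.transform import Rotation as R
def cam(n):
    s=get_state(); c=read_camera(n)
    if 'mount' in c:
        T=np.eye(4);T[:3,:3]=R.from_quat(s['tcp_rot']).as_matrix();T[:3,3]=s['eef_pos'];c['T']=T@np.array(c['mount'])
    else:
        T=np.eye(4);a=np.array(c['attitude']);T[:3,:3]=a if a.shape==(3,3) else R.from_quat(a).as_matrix();T[:3,3]=c['eye'];c['T']=T
    return c
def pts(c):
    v,u=np.mgrid[:420,:560];d=c['z_map']
    P=np.stack([(u-c['cx'])/c['fx']*d,-(v-c['cy'])/c['fy']*d,-d],-1)
    W=P@c['T'][:3,:3].T+c['T'][:3,3];W[d==0]=np.nan
    return W
def ray(c,u,v,z):
    d=c['T'][:3,:3]@np.array([(u-c['cx'])/c['fx'],-(v-c['cy'])/c['fy'],-1]);o=c['T'][:3,3]
    return o+d*(z-o[2])/d[2]
def save(c,n,crop=None,k=1):
    im=c['color'][:,:,::-1]
    if crop: im=im[crop[1]:crop[3],crop[0]:crop[2]]
    cv2.imwrite('pics/'+n,cv2.resize(im,None,fx=k,fy=k))
E
python3 - <<'E'
from h import *
import pickle
for n in ('top','side'):
    c=cam(n);pickle.dump(c,open(n+'.pkl','wb'));save(c,n+'0.png',k=1.4)
    print(n,{k:v for k,v in c.items() if k not in('color','z_map')},(c['z_map']>0).mean())
s=get_state();print(s)
E
```

```text
pics
top {'fx': 486.21411843547986, 'fy': 486.21411843547986, 'cx': 277.9275777293833, 'cy': 206.87465711101692, 'eye': array([ 0.44631186, -0.05133927,  1.23933436]), 'attitude': array([ 0.01735666, -0.02179512, -0.70105905,  0.71255871]), 'T': array([[ 0.01608235,  0.9983349 , -0.05539669,  0.44631186],
       [-0.99984806,  0.0164299 ,  0.00582407, -0.05133927],
       [ 0.00672453,  0.05529461,  0.99844744,  1.23933436],
       [ 0.        ,  0.        ,  0.        ,  1.        ]])} 0.9961139455782313
side {'fx': 405.1376161356347, 'fy': 405.1376161356347, 'cx': 281.1234805120456, 'cy': 205.76834765087784, 'eye': array([0.27904998, 0.6243405 , 0.75642177]), 'attitude': array([-0.07038486,  0.40582039,  0.90139522, -0.13357559]), 'T': array([[-0.95440707,  0.18368157, -0.23530455,  0.27904998],
       [-0.29793602, -0.63493475,  0.71280572,  0.6243405 ],
       [-0.01847376,  0.75041251,  0.66071157,  0.75642177],
       [ 0.        ,  0.        ,  0.        ,  1.        ]])} 0.9957865646258504
{'time': 0.1, 'qpos': array([ 1.08801228e+00,  2.87106430e-01,  1.57804049e+00,  1.42613599e-05,
        1.27862054e+00, -1.49967513e-01]), 'dq': array([ 0.00047289, -0.00057694, -0.00506038,  0.00052852, -0.0001723 ,
        0.00169445]), 'joint_efforts': array([ 8.94567784e-04, -4.07294548e+01, -2.93700081e+01, -1.34351103e-04,
        3.45699089e-03,  1.86955765e-05]), 'eef_pos': array([0.22020639, 0.63746545, 0.24406055]), 'tcp_rot': array([ 1.65643243e-01,  9.86185142e-01, -1.03131145e-03, -3.44805199e-04]), 'contact_force': array([-0.40062514,  0.58891043, -0.18568501]), 'wrist_torque': array([-0.03641368, -0.00260102, -0.01587102]), 'finger_force': 0.0, 'opening': 1.000056661015931}
```

View pics/top0.png

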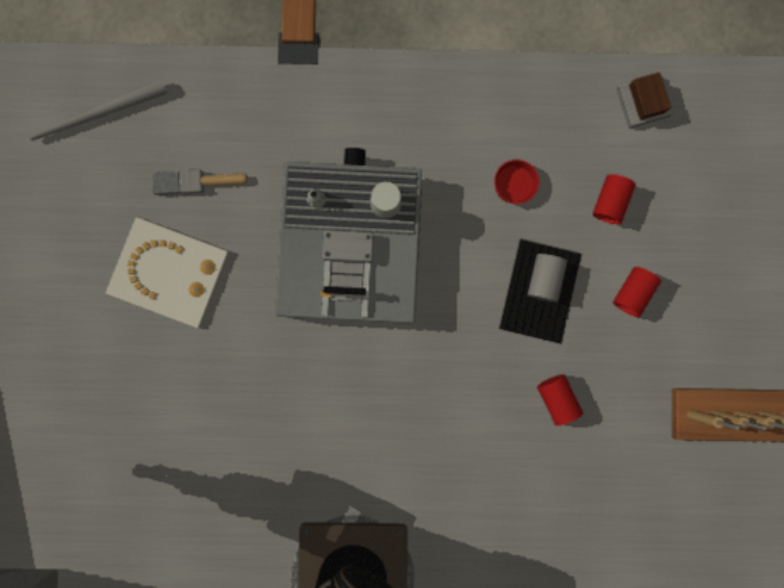

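View pics/side0.png

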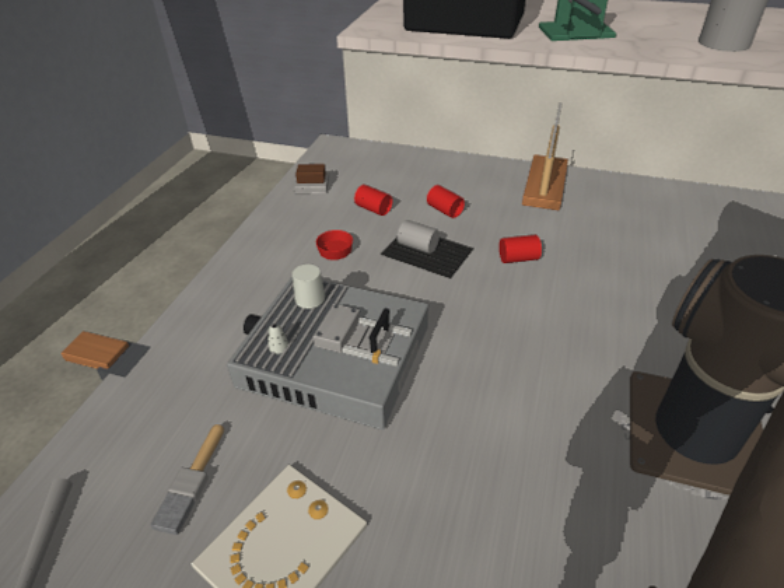

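The top view shows the beaker on the mat at right (547,278), the free left peg at (317,198) and the handle at (344,291). The side view shows the brass marker on the left guide at (376,356) and confirms that the white cup is on the right peg. The tool can only spin about its vertical axis, so I'll grip the beaker by its base end and let it swing, or push it against the dryer's wall, until the mouth points down.

```bash
python3 - <<'E'
from h import *
import pickle
t=pickle.load(open('top.pkl','rb'));s=pickle.load(open('side.pkl','rb'))
W=pts(t);v,u=np.mgrid[:420,:560]
def fit(m): 
    p=W[m][:,:2].astype(np.float32); (c,sz,a)=cv2.minAreaRect(p); return c,sz,a,m.sum()
reg=(u>190)&(u<310)&(v>105)&(v<235)
print('bench z',np.nanmedian(W[300:330,250:350,2]))
m=reg&(W[...,2]>0.06);print('dryer',fit(m))
top=reg&(np.abs(W[...,2]-.07)<.004);print('top z',np.median(W[top][:,2]))
# peg free
m=reg&(W[...,2]>.085)&(u<245)&(v<160)&(u>205);print('peg',W[m].mean(0),W[m][:,2].max(),W[m].min(0),W[m].max(0),m.sum())
for z0 in(.085,.095,.105):
  m2=m&(np.abs(W[...,2]-z0)<.006); print(z0,fit(m2) if m2.sum()>3 else 0)
m=reg&(W[...,2]>.12)&(u>255)&(v<160);print('cup',fit(m),np.median(W[m][:,2]))
g=t['color'].astype(int);dark=reg&(g.sum(2)<90)&(v>190);print('bar',fit(dark),np.median(W[dark][:,2]),u[dark].mean(),v[dark].mean())
h=cv2.cvtColor(t['color'],cv2.COLOR_RGB2HSV)
br=reg&(h[...,1]>140)&(h[...,2]>80);print('brass',br.sum(),u[br].mean(),v[br].mean(),W[br].mean(0),W[br].min(0),W[br].max(0))
reg2=(u>350)&(u<420)&(v>165)&(v<250)
m=reg2&(W[...,2]>.022)&(g.sum(2)>100);print('beaker',fit(m),W[m][:,2].max(),np.percentile(W[m],98,axis=0))
p=W[m];pc=p[:,:2]-p[:,:2].mean(0);print('dir',np.linalg.svd(pc,full_matrices=False)[2])
# side camera
Ws=pts(s);hs=cv2.cvtColor(s['color'],cv2.COLOR_RGB2HSV)
m=(np.abs(Ws-np.append(p[:,:2].mean(0),.035))<[.07,.06,.035]).all(-1)&(Ws[...,2]>.02)&(s['color'].astype(int).sum(2)>150)
q=Ws[m];print('beaker side',q.min(0),q.max(0),len(q))
m=(Ws[...,2]>.07)&(Ws[...,2]<.1)&(hs[...,1]>130)&(hs[...,2]>100);print('brass side',m.sum(),u[m].mean(),v[m].mean(),Ws[m].mean(0))
m=(np.abs(Ws[...,2]-.075)<.008);
save(s,'s1.png',(190,190,310,300),6);save(t,'t1.png',(195,110,420,250),3.5)
E
```

```text
bench z 0.0005389809319050753
dryer ((0.6090801954269409, 0.014112710952758789), (0.240510031580925, 0.29863566160202026), 87.9256820678711, np.int64(10943))
top z 0.07095132679556981
peg [0.6625962  0.06927845 0.10527979] 0.12359973020585358 [0.65141321 0.05660693 0.0855225 ] [0.68182662 0.08503931 0.12359973] 116
0.085 ((0.660366415977478, 0.06834468245506287), (0.0177173875272274, 0.029034484177827835), 31.42129135131836, np.int64(16))
0.095 ((0.6669155359268188, 0.07087264955043793), (0.025801245123147964, 0.029477817937731743), 81.26136779785156, np.int64(33))
0.105 ((0.6659559607505798, 0.07036860287189484), (0.0210861973464489, 0.023375248536467552), 47.68629837036133, np.int64(26))
cup ((0.6607187390327454, -0.04863603040575981), (0.04628819227218628, 0.04632052779197693), 89.77342224121094, np.int64(363)) 0.1360415780248252
bar ((nan, nan), (0.0, 0.0), 0.0, np.int64(114)) nan 245.92105263157896 207.18421052631578
brass 16 232.4375 210.1875 [0.50073567 0.04991193 0.08423248] [0.4986141  0.04154901 0.08053451] [0.50361679 0.05582185 0.08725134]
beaker ((0.5400425791740417, -0.3368401527404785), (0.05447272211313248, 0.07582157850265503), 77.71653747558594, np.int64(701)) 0.06768955428631052 [ 0.57745875 -0.30641888  0.06346895]
dir [[-0.97972049  0.20036904]
 [-0.20036904 -0.97972049]]
beaker side [ 0.49567978 -0.35636186  0.0200264 ] [ 0.57833727 -0.30050569  0.06025783] 462
brass side 30 268.26666666666665 253.86666666666667 [0.49929087 0.05701317 0.0795721 ]
```

View pics/t1.png

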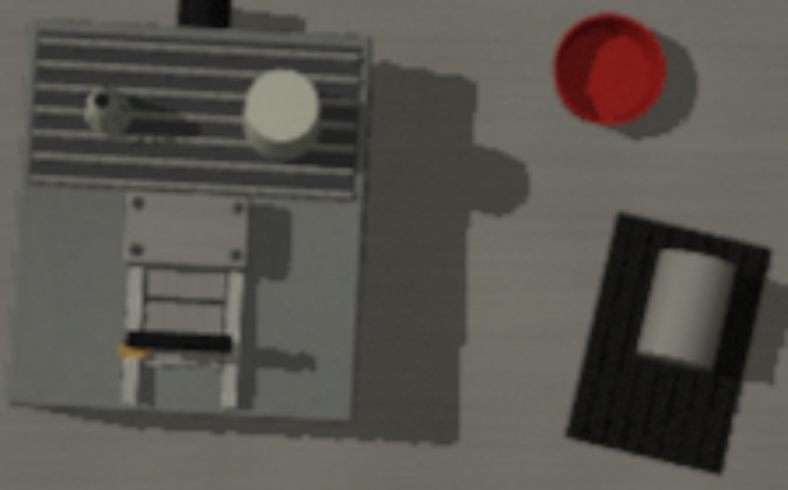

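Emit:
step_arm(
  commands=[
    {"gripper":-1,"spin":-7.1},
    {"gripper":-1,"x":-40,"y":-28},
    {"gripper":-1,"x":-40,"y":-28},
    {"gripper":-1,"x":-40,"y":-28},
    {"gripper":-1,"x":-40,"y":-28},
    {"gripper":-1,"x":-40,"y":-28},
    {"gripper":-1,"x":-40,"y":-28},
    {"gripper":-1,"x":-40,"y":-28},
    {"gripper":-1,"x":-40,"y":-28},
    {"gripper":-1,"x":-40,"y":-28},
  ],
  force=20,
)

```text
invalid input
```

Emit:
step_arm(
  commands=[
    {"gripper":-1,"x":-34,"y":-32},
    {"gripper":-1,"x":-34,"y":-32},
    {"gripper":-1,"x":-34,"y":-32},
    {"gripper":-1,"x":-1,"y":-48},
    {"gripper":-1,"x":-1,"y":-48},
    {"gripper":-1,"x":-1,"y":-48},
    {"gripper":-1,"x":-1,"y":-48},
    {"gripper":-1,"x":-1,"y":-48},
    {"gripper":-1,"x":-1,"y":-48},
    {"gripper":-1,"x":-1,"y":-48},
  ],
)

```text
invalid input
```

Emit:
step_arm(
  commands=[
    {"gripper":-1,"x":0,"y":0,"z":0,"spin":-7.1},
    {"gripper":-1,"x":-40,"y":-28,"z":0,"spin":0},
    {"gripper":-1,"x":-40,"y":-28,"z":0,"spin":0},
    {"gripper":-1,"x":-40,"y":-28,"z":0,"spin":0},
    {"gripper":-1,"x":-40,"y":-28,"z":0,"spin":0},
    {"gripper":-1,"x":-40,"y":-28,"z":0,"spin":0},
    {"gripper":-1,"x":-40,"y":-28,"z":0,"spin":0},
    {"gripper":-1,"x":-40,"y":-28,"z":0,"spin":0},
    {"gripper":-1,"x":-40,"y":-28,"z":0,"spin":0},
    {"gripper":-1,"x":-40,"y":-28,"z":0,"spin":0},
  ],
  force=20,
)

```text
time: 1.1
eef_pos: [0.5212, 0.315, 0.2449]
tcp_rot: [0.104, 0.995, -0.0, -0.0]
contact_force: [0.5, 0.2, -0.9]
opening: 1.001
finger_force: 0.0
```

Emit:
step_arm(
  commands=[
    {"gripper":-1,"x":-34,"y":-32,"z":0,"spin":0},
    {"gripper":-1,"x":-34,"y":-32,"z":0,"spin":0},
    {"gripper":-1,"x":-34,"y":-32,"z":0,"spin":0},
    {"gripper":-1,"x":-1,"y":-48,"z":0,"spin":0},
    {"gripper":-1,"x":-1,"y":-48,"z":0,"spin":0},
    {"gripper":-1,"x":-1,"y":-48,"z":0,"spin":0},
    {"gripper":-1,"x":-1,"y":-48,"z":0,"spin":0},
    {"gripper":-1,"x":-1,"y":-48,"z":0,"spin":0},
    {"gripper":-1,"x":-1,"y":-48,"z":0,"spin":0},
    {"gripper":-1,"x":-1,"y":-48,"z":0,"spin":0},
  ],
)

```text
time: 2.1
eef_pos: [0.5365, -0.1301, 0.2449]
tcp_rot: [0.104, 0.995, 0.0, -0.0]
contact_force: [1.4, 0.7, -0.1]
opening: 1.002
finger_force: 0.0
```

Emit:
step_arm(
  commands=[
    {"gripper":-1,"x":-1,"y":-45,"z":0,"spin":0},
    {"gripper":-1,"x":-1,"y":-45,"z":0,"spin":0},
    {"gripper":-1,"x":-1,"y":-45,"z":0,"spin":0},
    {"gripper":-1,"x":-1,"y":-45,"z":0,"spin":0},
    {"gripper":-1,"x":0,"y":-20,"z":0,"spin":0},
    {"gripper":-1,"x":0,"y":0,"z":0,"spin":0},
    {"gripper":-1,"x":0,"y":0,"z":0,"spin":0},
    {"gripper":-1,"x":0,"y":0,"z":0,"spin":0},
    {"gripper":-1,"x":0,"y":0,"z":0,"spin":0},
    {"gripper":-1,"x":0,"y":0,"z":0,"spin":0},
  ],
)

```text
time: 3.1
eef_pos: [0.5004, -0.3237, 0.2455]
tcp_rot: [0.103, 0.995, 0.0, 0.0]
contact_force: [0.2, 0.2, 0.2]
opening: 0.998
finger_force: 0.0
```

```bash
python3 - <<'E'
from h import *
c=cam('wrist');save(c,'w1.png');print(c['T'],c['fx'],c['cx'],c['cy'],get_state()['eef_pos'])
W=pts(c);g=c['color'].astype(int)
m=(W[...,2]>.02)&(W[...,2]<.08)&(abs(W[...,0]-.54)<.07)&(abs(W[...,1]+.337)<.06)
h=cv2.cvtColor(c['color'],cv2.COLOR_RGB2HSV);m&=(h[...,1]<60)&(g.sum(2)>100)
p=W[m];print(m.sum(),cv2.minAreaRect(p[:,:2].astype(np.float32)),np.percentile(p[:,2],[50,98]))
E
```

```text
[[ 2.04241112e-01 -9.31748654e-01 -3.00216612e-01  4.23298265e-01]
 [ 9.78920524e-01  1.94530756e-01  6.22285556e-02 -3.08074270e-01]
 [ 4.19991643e-04 -3.06597833e-01  9.51839058e-01  3.73319282e-01]
 [ 0.00000000e+00  0.00000000e+00  0.00000000e+00  1.00000000e+00]] 372.48119327389827 273.9324928778666 208.47719147756686 [ 0.50028347 -0.32389133  0.24545108]
4723 ((0.5379793643951416, -0.3374728262424469), (0.053189024329185486, 0.07577821612358093), 77.50188446044922) [0.0553002  0.06007737]
```

View pics/w1.png

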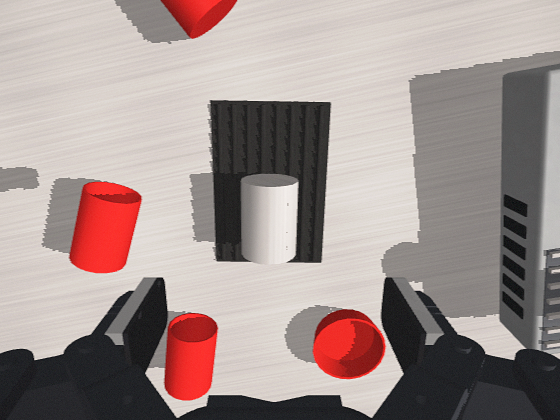

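The wrist view shows the beaker at (269,220), base toward the robot, with room for the fingers on both sides. I'll go down over its base end.

Emit:
step_arm(
  commands=[
    {"gripper":-1,"x":0,"y":-4.6,"z":30,"spin":0},
    {"gripper":-1,"x":0,"y":0,"z":40,"spin":0},
    {"gripper":-1,"x":0,"y":0,"z":40,"spin":0},
    {"gripper":-1,"x":0,"y":0,"z":40,"spin":0},
    {"gripper":-1,"x":0,"y":0,"z":30,"spin":0},
    {"gripper":-1,"x":0,"y":0,"z":20,"spin":0},
    {"gripper":-1,"x":0,"y":0,"z":10,"spin":0},
    {"gripper":-1,"x":0,"y":0,"z":6,"spin":0},
    {"gripper":-1,"x":0,"y":0,"z":0,"spin":0},
    {"gripper":1,"x":0,"y":0,"z":0,"spin":0},
  ],
  force=20,
)

```text
time: 4.15
eef_pos: [0.4998, -0.33, 0.0307]
tcp_rot: [0.104, 0.995, -0.001, 0.001]
contact_force: [0.1, 0.0, 0.0]
opening: 0.86
finger_force: 0.0
```

Emit:
step_arm(
  commands=[
    {"gripper":1,"x":0,"y":0,"z":0,"spin":0},
    {"gripper":1,"x":0,"y":0,"z":0,"spin":0},
    {"gripper":1,"x":0,"y":0,"z":0,"spin":0},
    {"gripper":1,"x":0,"y":0,"z":0,"spin":0},
    {"gripper":1,"x":0,"y":0,"z":0,"spin":0},
    {"gripper":1,"x":0,"y":0,"z":0,"spin":0},
    {"gripper":1,"x":0,"y":0,"z":0,"spin":0},
    {"gripper":1,"x":0,"y":0,"z":0,"spin":0},
    {"gripper":1,"x":0,"y":0,"z":0,"spin":0},
    {"gripper":1,"x":0,"y":0,"z":0,"spin":0},
  ],
)

```text
time: 5.15
eef_pos: [0.4997, -0.3301, 0.0309]
tcp_rot: [0.104, 0.995, -0.001, 0.001]
contact_force: [-0.7, 0.8, 6.0]
opening: 0.626
finger_force: 20.7
```

Emit:
step_arm(
  commands=[
    {"gripper":1,"x":0,"y":0,"z":-5,"spin":0},
    {"gripper":1,"x":0,"y":0,"z":-15,"spin":0},
    {"gripper":1,"x":0,"y":0,"z":-20,"spin":0},
    {"gripper":1,"x":0,"y":0,"z":-20,"spin":0},
    {"gripper":1,"x":0,"y":0,"z":-20,"spin":0},
    {"gripper":1,"x":0,"y":0,"z":-20,"spin":0},
    {"gripper":1,"x":0,"y":0,"z":0,"spin":0},
    {"gripper":1,"x":0,"y":0,"z":0,"spin":0},
    {"gripper":1,"x":0,"y":0,"z":0,"spin":0},
    {"gripper":1,"x":0,"y":0,"z":0,"spin":0},
  ],
)

```text
time: 6.15
eef_pos: [0.4982, -0.3287, 0.1277]
tcp_rot: [0.104, 0.995, 0.001, -0.001]
contact_force: [0.1, -0.1, -0.7]
opening: 0.628
finger_force: 21.4
```

```bash
python3 - <<'E'
from h import *
c=cam('wrist');s=cam('side')
a=cv2.resize(c['color'][:,:,::-1],None,fx=.7,fy=.7);b=cv2.resize(s['color'][120:240,220:380,::-1],None,fx=2.45,fy=2.45)
cv2.imwrite('pics/l1.png',np.hstack([a,b]))
E
```

```text
(no output)
```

View pics/l1.png

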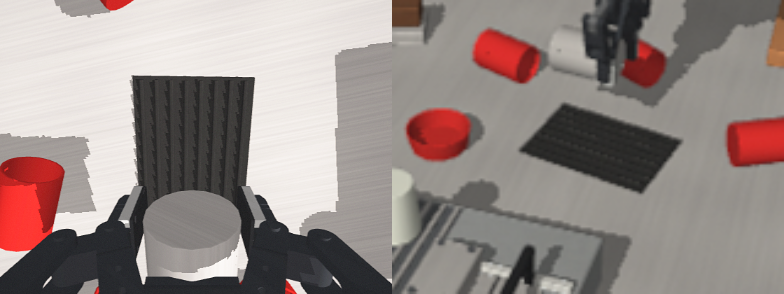

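The beaker is held by its base end and lies nearly level in the wrist view at (192,240). Pad friction stops it swinging, so I'll turn it mouth down against the dryer's left wall.

Emit:
step_arm(
  commands=[
    {"gripper":1,"x":0,"y":0,"z":-20,"spin":8.01},
    {"gripper":1,"x":0,"y":0,"z":-25,"spin":8.01},
    {"gripper":1,"x":0,"y":0,"z":-25,"spin":8.01},
    {"gripper":1,"x":0,"y":0,"z":-20,"spin":8.01},
    {"gripper":1,"x":0,"y":0,"z":-10,"spin":8.01},
    {"gripper":1,"x":0,"y":0,"z":0,"spin":8.01},
    {"gripper":1,"x":0,"y":0,"z":0,"spin":8.01},
    {"gripper":1,"x":0,"y":0,"z":0,"spin":8.01},
    {"gripper":1,"x":0,"y":0,"z":0,"spin":8.01},
    {"gripper":1,"x":0,"y":0,"z":0,"spin":8.01},
  ],
)

```text
time: 7.25
eef_pos: [0.4988, -0.3292, 0.2286]
tcp_rot: [0.722, 0.692, 0.0, -0.001]
contact_force: [0.3, -0.0, -0.5]
opening: 0.625
finger_force: 21.5
```

Emit:
step_arm(
  commands=[
    {"gripper":1,"x":25,"y":0,"z":0,"spin":0},
    {"gripper":1,"x":40,"y":5,"z":0,"spin":0},
    {"gripper":1,"x":40,"y":5,"z":0,"spin":0},
    {"gripper":1,"x":40,"y":5,"z":0,"spin":0},
    {"gripper":1,"x":40,"y":5,"z":0,"spin":0},
    {"gripper":1,"x":40,"y":5,"z":0,"spin":0},
    {"gripper":1,"x":40,"y":5,"z":0,"spin":0},
    {"gripper":1,"x":40,"y":5,"z":0,"spin":0},
    {"gripper":1,"x":40,"y":5,"z":0,"spin":0},
    {"gripper":1,"x":40,"y":5,"z":0,"spin":0},
  ],
)

```text
time: 8.25
eef_pos: [0.5577, 0.0554, 0.2288]
tcp_rot: [0.72, 0.694, -0.0, -0.0]
contact_force: [1.7, -0.3, -0.8]
opening: 0.627
finger_force: 21.5
```

Emit:
step_arm(
  commands=[
    {"gripper":1,"x":40,"y":5,"z":0,"spin":0},
    {"gripper":1,"x":40,"y":2,"z":0,"spin":0},
    {"gripper":1,"x":40,"y":0,"z":0,"spin":0},
    {"gripper":1,"x":32,"y":0,"z":0,"spin":0},
    {"gripper":1,"x":15,"y":0,"z":0,"spin":0},
    {"gripper":1,"x":5,"y":0,"z":0,"spin":0},
    {"gripper":1,"x":0,"y":0,"z":0,"spin":0},
    {"gripper":1,"x":0,"y":0,"z":0,"spin":0},
    {"gripper":1,"x":0,"y":0,"z":0,"spin":0},
    {"gripper":1,"x":0,"y":0,"z":0,"spin":0},
  ],
)

```text
time: 9.25
eef_pos: [0.5712, 0.2243, 0.2294]
tcp_rot: [0.72, 0.694, -0.0, 0.0]
contact_force: [-0.8, 0.2, -0.8]
opening: 0.628
finger_force: 21.5
```

```bash
python3 - <<'E'
from h import *
s=cam('side');st=get_state();print(st['eef_pos'],st['qpos'],R.from_quat(st['tcp_rot']).as_matrix()[:,0])
W=pts(s);h=cv2.cvtColor(s['color'],cv2.COLOR_RGB2HSV)
save(s,'d1.png',k=1.2)
m=(abs(W[...,0]-st['eef_pos'][0])<.05)&(W[...,1]<st['eef_pos'][1]+.03)&(W[...,1]>.08)&(W[...,2]>.14)&(s['color'].astype(int).sum(2)>200)
p=W[m];print(m.sum(),p.min(0),p.max(0))
for y in np.arange(.13,.26,.01):
  q=p[abs(p[:,1]-y)<.005]
  if len(q):print(round(y,3),len(q),q[:,2].min().round(4),q[:,2].max().round(4),q[:,0].min().round(3),q[:,0].max().round(3))
E
```

```text
[0.57117828 0.22446134 0.22941835] [ 2.09319992e-01  1.66257663e-01  1.74854108e+00 -1.17243066e-04
  1.22667330e+00  2.46723130e-01] [ 3.73549031e-02  9.99302059e-01 -7.75766383e-05]
2695 [0.52124818 0.14656487 0.20383798] [0.62114147 0.25444812 0.52438297]
0.15 36 0.2226 0.2542 0.54 0.572
0.16 19 0.2504 0.5244 0.521 0.565
0.17 158 0.4871 0.5236 0.521 0.588
0.18 634 0.4778 0.5193 0.526 0.608
0.19 195 0.2453 0.5053 0.548 0.615
0.2 133 0.2446 0.5008 0.539 0.602
0.21 187 0.2427 0.5004 0.534 0.6
0.22 565 0.2038 0.5004 0.521 0.6
0.23 304 0.2092 0.5006 0.521 0.621
0.24 247 0.2184 0.5005 0.535 0.621
0.25 217 0.3642 0.5002 0.541 0.599
```

View pics/d1.png

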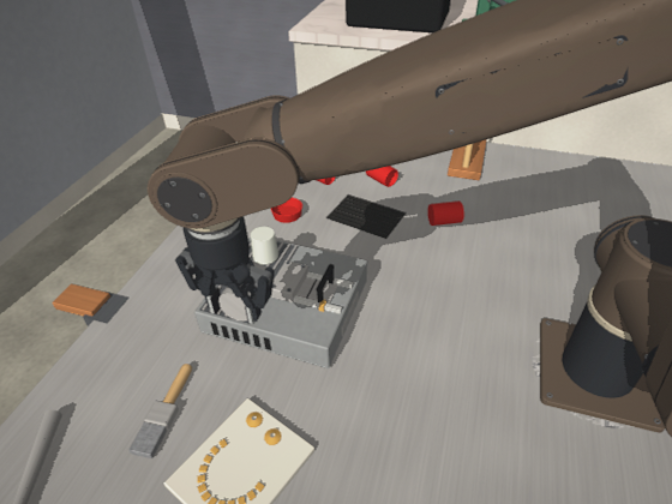

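Emit:
step_arm(
  commands=[
    {"gripper":1,"x":0,"y":0,"z":30,"spin":0},
    {"gripper":1,"x":0,"y":0,"z":35,"spin":0},
    {"gripper":1,"x":0,"y":0,"z":35,"spin":0},
    {"gripper":1,"x":0,"y":0,"z":25,"spin":0},
    {"gripper":1,"x":0,"y":0,"z":14,"spin":0},
    {"gripper":1,"x":0,"y":0,"z":6,"spin":0},
    {"gripper":1,"x":-7,"y":0,"z":0,"spin":0},
    {"gripper":1,"x":-4,"y":0,"z":0,"spin":0},
    {"gripper":1,"x":-3,"y":0,"z":-3,"spin":0},
    {"gripper":1,"x":0,"y":0,"z":0,"spin":0},
  ],
)

```text
time: 10.3
eef_pos: [0.5718, 0.2112, 0.0894]
tcp_rot: [0.72, 0.694, 0.002, 0.001]
contact_force: [-0.3, 0.5, -1.4]
opening: 0.628
finger_force: 21.5
```

Emit:
step_arm(
  commands=[
    {"gripper":1,"x":-3.5,"y":0,"z":-4,"spin":0},
    {"gripper":1,"x":-3.5,"y":0,"z":-6,"spin":0},
    {"gripper":1,"x":-4,"y":0,"z":-4,"spin":0},
    {"gripper":1,"x":-5,"y":0,"z":-4,"spin":0},
    {"gripper":1,"x":-5,"y":0,"z":-4,"spin":0},
    {"gripper":1,"x":-5,"y":0,"z":-3,"spin":0},
    {"gripper":1,"x":-6,"y":0,"z":-3.5,"spin":0},
    {"gripper":1,"x":-6,"y":0,"z":-3.5,"spin":0},
    {"gripper":1,"x":0,"y":0,"z":0,"spin":0},
    {"gripper":1,"x":0,"y":0,"z":0,"spin":0},
  ],
)

```text
time: 11.3
eef_pos: [0.572, 0.1776, 0.1259]
tcp_rot: [0.72, 0.694, 0.006, -0.0]
contact_force: [-2.8, 11.0, 14.7]
opening: 0.627
finger_force: 32.2
```

```bash
python3 - <<'E'
from h import *
s=cam('side');c=cam('wrist')
a=cv2.resize(s['color'][160:320,110:300,::-1],None,fx=2.2,fy=2.2);b=cv2.resize(c['color'][:,:,::-1],(int(560*a.shape[0]/420),a.shape[0]))
im=np.hstack([a,b]);cv2.imwrite('pics/e1.png',cv2.resize(im,None,fx=min(1,800/im.shape[1]),fy=min(1,800/im.shape[1])))
E
```

```text
(no output)
```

View pics/e1.png

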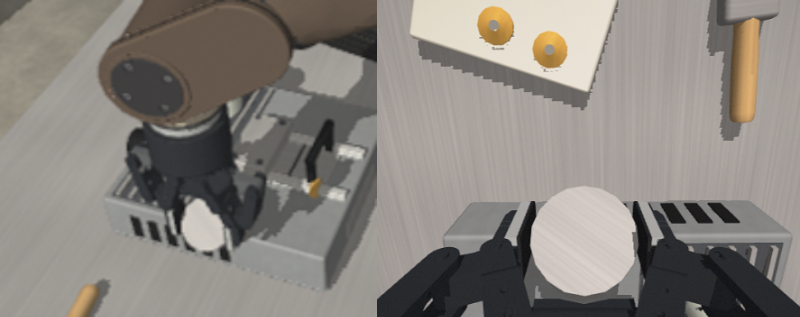

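The side crop (205,225) and the wrist view (585,240) both show the base turning up toward the camera, so the wall push works. I'll measure the tilt from the base's plane.

```bash
cat >> h.py <<'E'
def tilt():
    c=cam('wrist');W=pts(c);g=c['color'].astype(int);st=get_state();e=st['eef_pos']
    A=R.from_quat(st['tcp_rot']).as_matrix()
    L=(W-e)@A
    m=(abs(L[...,1])<.024)&(L[...,2]<.03)&(L[...,2]>-.05)&(abs(L[...,0])<.05)&(g.min(2)>90)
    p=L[m];p=p[~np.isnan(p).any(1)]
    for _ in range(4):   # plane fit with trimming
        o=p.mean(0);n=np.linalg.svd(p-o,full_matrices=False)[2][2];r=abs((p-o)@n);p=p[r<max(.0012,2*r.std())]
    n*=-np.sign(n[2])
    cc,sz,a=cv2.minAreaRect(p[:,:2].astype(np.float32))
    print('n',len(p),'base normal(tool)',n.round(3),'tilt from up deg',np.degrees(np.arccos(-n[2])).round(1),'base ctr tool mm',(o*1e3).round(1),np.array([*cc,*sz]).round(4),'rng',(p.min(0)*1e3).round(1),(p.max(0)*1e3).round(1))
    return c
E
python3 -c "
from h import *
tilt()"
```

```text
n 14635 base normal(tool) [ 0.722  0.019 -0.691] tilt from up deg 46.3 base ctr tool mm [-2.6 -0.1 -8.2] [-0.0018 -0.      0.0375  0.048 ] rng [-20.5 -24.  -26.6] [17.  24.  12.9]
```

Emit:
step_arm(
  commands=[
    {"gripper":1,"x":-4,"y":0,"z":-1,"spin":0},
    {"gripper":1,"x":-5,"y":0,"z":-1,"spin":0},
    {"gripper":1,"x":-5,"y":0,"z":-1,"spin":0},
    {"gripper":1,"x":-5,"y":0,"z":-1,"spin":0},
    {"gripper":1,"x":-5,"y":0,"z":-1,"spin":0},
    {"gripper":1,"x":-5,"y":0,"z":-1,"spin":0},
    {"gripper":1,"x":-5,"y":0,"z":0,"spin":0},
    {"gripper":1,"x":-3,"y":0,"z":0,"spin":0},
    {"gripper":1,"x":0,"y":0,"z":0,"spin":0},
    {"gripper":1,"x":0,"y":0,"z":0,"spin":0},
  ],
)

```text
time: 12.45
eef_pos: [0.5713, 0.1381, 0.133]
tcp_rot: [0.72, 0.694, 0.005, 0.002]
contact_force: [-5.8, 4.2, 18.7]
opening: 0.626
finger_force: 44.7
```

```bash
python3 -c "
from h import *
tilt();print(get_state()['eef_pos'])"
```

```text
n 15009 base normal(tool) [ 0.221  0.022 -0.975] tilt from up deg 12.8 base ctr tool mm [ -2.9  -0.1 -12.2] [-0.0035 -0.      0.048   0.0527] rng [-29.8 -24.  -19. ] [22.9 24.  -5.3]
[0.57134276 0.13807458 0.13295487]
```

Emit:
step_arm(
  commands=[
    {"gripper":1,"x":-4,"y":0,"z":-1,"spin":0},
    {"gripper":1,"x":-4,"y":0,"z":-1,"spin":0},
    {"gripper":1,"x":-4,"y":0,"z":0,"spin":0},
    {"gripper":1,"x":-4,"y":0,"z":0,"spin":0},
    {"gripper":1,"x":-3,"y":0,"z":0,"spin":0},
    {"gripper":1,"x":0,"y":0,"z":0,"spin":0},
    {"gripper":1,"x":0,"y":0,"z":-10,"spin":0},
    {"gripper":1,"x":0,"y":0,"z":-25,"spin":0},
    {"gripper":1,"x":0,"y":0,"z":-25,"spin":0},
    {"gripper":1,"x":0,"y":0,"z":0,"spin":0},
  ],
)

```text
time: 13.5
eef_pos: [0.5694, 0.1173, 0.1921]
tcp_rot: [0.72, 0.694, 0.003, 0.003]
contact_force: [-0.0, -0.3, -0.2]
opening: 0.624
finger_force: 40.7
```

```bash
python3 -c "
from h import *
tilt();print(get_state()['eef_pos'])"
```

```text
n 13508 base normal(tool) [ 0.059  0.006 -0.998] tilt from up deg 3.4 base ctr tool mm [ -3.5   0.5 -15. ] [-0.0046 -0.      0.0533  0.048 ] rng [-31.3 -24.  -17.4] [ 22.   24.  -12.2]
[0.56818556 0.11724219 0.18960861]
```

Emit:
step_arm(
  commands=[
    {"gripper":1,"x":0,"y":0,"z":-15,"spin":0},
    {"gripper":1,"x":-7,"y":15,"z":0,"spin":0},
    {"gripper":1,"x":-7,"y":20,"z":0,"spin":0},
    {"gripper":1,"x":-7,"y":20,"z":0,"spin":0},
    {"gripper":1,"x":-7,"y":20,"z":0,"spin":0},
    {"gripper":1,"x":-5,"y":16,"z":0,"spin":0},
    {"gripper":1,"x":-3,"y":8,"z":0,"spin":0},
    {"gripper":1,"x":0,"y":0,"z":0,"spin":0},
    {"gripper":1,"x":0,"y":0,"z":0,"spin":0},
    {"gripper":1,"x":0,"y":0,"z":0,"spin":0},
  ],
)

```text
time: 14.55
eef_pos: [0.6639, 0.0783, 0.202]
tcp_rot: [0.72, 0.694, -0.0, -0.0]
contact_force: [0.2, -0.1, -1.1]
opening: 0.626
finger_force: 40.6
```

```bash
python3 -c "
from h import *
tilt();print(get_state()['eef_pos'])
s=cam('side');W=pts(s);save(s,'p1.png',(110,130,310,290),3.8)"
```

```text
n 13764 base normal(tool) [ 0.056  0.009 -0.998] tilt from up deg 3.3 base ctr tool mm [ -3.3  -0.1 -12.3] [-0.0046 -0.      0.0541  0.048 ] rng [-31.7 -24.  -14.8] [22.5 24.  -9.7]
[0.66400574 0.07829181 0.20221542]
```

View pics/p1.png

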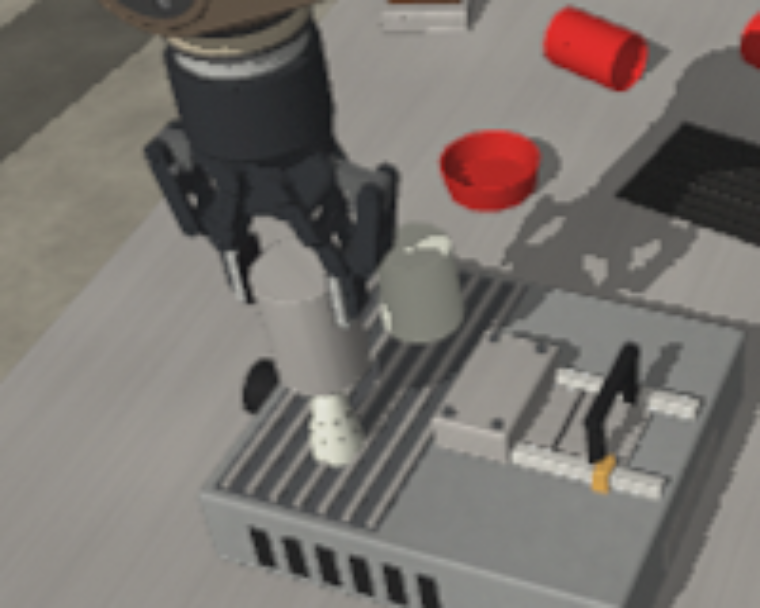

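The beaker hangs mouth down directly over the free peg (335,430). I'll lower it gently.

Emit:
step_arm(
  commands=[
    {"gripper":1,"x":-1,"y":2,"z":5,"spin":0},
    {"gripper":1,"x":0,"y":0,"z":12,"spin":0},
    {"gripper":1,"x":0,"y":0,"z":12,"spin":0},
    {"gripper":1,"x":0,"y":0,"z":12,"spin":0},
    {"gripper":1,"x":0,"y":0,"z":10,"spin":0},
    {"gripper":1,"x":0,"y":0,"z":5,"spin":0},
    {"gripper":1,"x":0,"y":0,"z":3,"spin":0},
    {"gripper":1,"x":0,"y":0,"z":2,"spin":0},
    {"gripper":1,"x":0,"y":0,"z":1,"spin":0},
    {"gripper":1,"x":0,"y":0,"z":0,"spin":0},
  ],
)

```text
time: 15.65
eef_pos: [0.6669, 0.0768, 0.1407]
tcp_rot: [0.72, 0.694, 0.0, 0.0]
contact_force: [-0.6, 0.1, -1.1]
opening: 0.626
finger_force: 40.6
```

```bash
python3 -c "
from h import *
tilt();s=get_state();print(s['eef_pos'],s['contact_force'],s['finger_force'])"
```

```text
n 13797 base normal(tool) [ 0.057  0.01  -0.998] tilt from up deg 3.3 base ctr tool mm [ -3.3  -0.1 -12.3] [-0.0047  0.      0.048   0.0535] rng [-31.4 -24.  -14.9] [22.1 24.  -9.7]
[0.66702372 0.07678142 0.14090919] [ 0.21896034 -0.05282288 -1.7959542 ] 40.6252384185791
```

Not touching yet; 1 mm steps down with the lightest grip.

Emit:
step_arm(
  commands=[
    {"gripper":1,"x":0,"y":0,"z":1,"spin":0},
    {"gripper":1,"x":0,"y":0,"z":1,"spin":0},
    {"gripper":1,"x":0,"y":0,"z":1,"spin":0},
    {"gripper":1,"x":0,"y":0,"z":1,"spin":0},
    {"gripper":1,"x":0,"y":0,"z":0,"spin":0},
    {"gripper":1,"x":0,"y":0,"z":0,"spin":0},
    {"gripper":1,"x":0,"y":0,"z":0,"spin":0},
    {"gripper":1,"x":0,"y":0,"z":0,"spin":0},
    {"gripper":1,"x":0,"y":0,"z":0,"spin":0},
    {"gripper":1,"x":0,"y":0,"z":0,"spin":0},
  ],
  force=20,
)

```text
time: 16.7
eef_pos: [0.667, 0.0765, 0.1374]
tcp_rot: [0.72, 0.694, 0.0, 0.0]
contact_force: [-2.9, -1.1, 5.1]
opening: 0.623
finger_force: 41.1
```

```bash
python3 -c "
from h import *
tilt();s=get_state();print(s['eef_pos'],s['contact_force'],s['finger_force'])"
```

```text
n 13669 base normal(tool) [ 0.053  0.011 -0.999] tilt from up deg 3.1 base ctr tool mm [ -3.4  -0.  -12.5] [-0.0046  0.      0.048   0.0541] rng [-31.7 -24.  -14.9] [ 22.4  24.  -10. ]
[0.66693391 0.07658611 0.1374083 ] [-2.03578846 -1.25244222  5.02432332] 41.14430397748947
```

Emit:
step_arm(
  commands=[
    {"gripper":1,"x":0,"y":0,"z":1,"spin":0},
    {"gripper":1,"x":0,"y":0,"z":1,"spin":0},
    {"gripper":1,"x":0,"y":0,"z":0,"spin":0},
    {"gripper":1,"x":0,"y":0,"z":0,"spin":0},
    {"gripper":-0.28,"x":0,"y":0,"z":0,"spin":0},
    {"gripper":-0.3,"x":0,"y":0,"z":0,"spin":0},
    {"gripper":-0.33,"x":0,"y":0,"z":0,"spin":0},
    {"gripper":-0.36,"x":0,"y":0,"z":0,"spin":0},
    {"gripper":-0.4,"x":0,"y":0,"z":0,"spin":0},
    {"gripper":-0.5,"x":0,"y":0,"z":0,"spin":0},
  ],
)

```text
time: 17.75
eef_pos: [0.6664, 0.0769, 0.1337]
tcp_rot: [0.72, 0.694, -0.0, -0.0]
contact_force: [0.2, 0.1, 0.6]
opening: 0.753
finger_force: 0.0
```

```bash
python3 -c "
from h import *
tilt();s=get_state();print(s['eef_pos'],s['contact_force'],s['finger_force'],s['opening'])"
```

```text
n 11491 base normal(tool) [ 0.053 -0.001 -0.999] tilt from up deg 3.0 base ctr tool mm [ -9.2   0.5 -15. ] [-0.0088  0.      0.048   0.0495] rng [-33.6 -24.  -17.2] [ 15.9  24.  -11.9]
[0.66648099 0.07689857 0.13381871] [ 0.0224765   0.51200881 -0.71928376] 0.0 0.7474328240162935
```

Emit:
step_arm(
  commands=[
    {"gripper":-0.6,"x":0,"y":0,"z":-5,"spin":0},
    {"gripper":-0.6,"x":0,"y":0,"z":-10,"spin":0},
    {"gripper":-0.6,"x":0,"y":0,"z":-20,"spin":0},
    {"gripper":-0.6,"x":0,"y":0,"z":-30,"spin":0},
    {"gripper":-0.6,"x":0,"y":0,"z":-30,"spin":0},
    {"gripper":-0.2,"x":-5,"y":-25,"z":0,"spin":0},
    {"gripper":0,"x":-10,"y":-40,"z":0,"spin":0},
    {"gripper":0,"x":-10,"y":-40,"z":0,"spin":0},
    {"gripper":0,"x":-10,"y":-30,"z":0,"spin":0},
    {"gripper":0,"x":0,"y":0,"z":0,"spin":0},
  ],
)

```text
time: 18.8
eef_pos: [0.5275, 0.0464, 0.2297]
tcp_rot: [0.72, 0.694, -0.0, -0.0]
contact_force: [-0.3, 0.8, -0.7]
opening: 0.504
finger_force: 0.0
```

```bash
python3 - <<'E'
from h import *
import pickle
t=pickle.load(open('top.pkl','rb'));print('bar top view',ray(t,245.92,207.18,.12),'brass',ray(t,232.4,210.2,.083))
c=cam('wrist');pickle.dump(c,open('w2.pkl','wb'));st=get_state();print(st['eef_pos'],st['opening'])
save(c,'w2.png');W=pts(c)
h=cv2.cvtColor(c['color'],cv2.COLOR_RGB2HSV);v,u=np.mgrid[:420,:560]
br=(h[...,1]>140)&(h[...,2]>80)&(abs(W[...,0]-.5)<.05)&(abs(W[...,1]-.05)<.04)
print('brass',br.sum(),u[br].min(),u[br].max(),v[br].min(),v[br].max(),W[br].mean(0),W[br].min(0),W[br].max(0))
b=(W[...,2]>.105)&(W[...,2]<.13)&(c['color'].astype(int).sum(2)<110)&(abs(W[...,0]-.5)<.05)&(abs(W[...,1]-.018)<.06)
print('bar',b.sum(),cv2.minAreaRect(W[b][:,:2].astype(np.float32)),W[b].mean(0))
E
```

```text
bar top view [0.50649717 0.01587719 0.12      ] brass [0.50076199 0.05011059 0.083     ]
[0.52950649 0.04651697 0.23045156] 0.4986828989077982
brass 254 233 246 175 200 [0.50095684 0.05456771 0.08223194] [0.49594212 0.04333744 0.06869835] [0.50585166 0.06093449 0.1110999 ]
bar 741 ((0.5062656998634338, 0.017959358170628548), (0.0696965754032135, 0.010149317793548107), 88.04701232910156) [0.50649839 0.01931691 0.11841327]
```

View pics/w2.png

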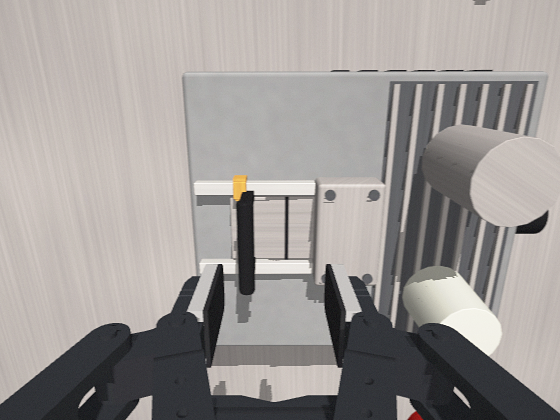

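The wrist view shows the line at column 287, the brass marker at (240,187) beside the bar end (245,195), and the beaker standing over its peg at (495,175).

```bash
python3 - <<'E'
from h import *
import pickle
c=pickle.load(open('w2.pkl','rb'));h=cv2.cvtColor(c['color'],cv2.COLOR_RGB2HSV)
W=pts(c)
xd=np.array([.9993,-.0366,0])
for r in range(172,206,2):
    k=np.where((h[r,225:260,1]>110)&(h[r,225:260,2]>70)&(h[r,225:260,0]<30))[0]+225
    if len(k): print(r,k.min(),k.max(),k.mean(),h[r,int(k.mean())],W[r,int(k.mean())].round(4),(W[r,int(k.mean())]@xd).round(4))
g=c['color'].astype(int).sum(2)
for r in (205,215,230,245,255):
    s=g[r,270:305]; w=np.clip(np.median(s)-s-60,0,None); uc=(w*np.arange(270,305)).sum()/w.sum()
    p=ray(c,uc,r,.0765);print('line',r,uc,p.round(4),(p@xd).round(4),'z',W[r,int(uc)-4,2])
print('bar xd',np.array([.5063,.018,0])@xd)
E
```

```text
176 234 246 240.0 [ 19 165 233] [0.5014 0.0607 0.0744] 0.4988
178 233 246 239.5 [ 20 158 235] [0.5011 0.0604 0.0798] 0.4985
180 233 245 239.0 [ 21 157 242] [0.5012 0.0593 0.0816] 0.4986
182 233 245 239.0 [ 21 153 247] [0.5012 0.0581 0.0831] 0.4988
184 233 245 239.0 [ 20 162 235] [0.5012 0.0567 0.0836] 0.4988
186 233 245 239.0 [ 19 161 235] [0.501  0.0548 0.0824] 0.4986
188 234 245 239.5 [ 20 161 234] [0.5008 0.0531 0.082 ] 0.4985
190 234 245 239.5 [ 20 159 234] [0.5007 0.0516 0.0823] 0.4985
192 234 242 238.0 [ 19 158 237] [0.5    0.0503 0.0832] 0.4978
194 234 241 237.5 [ 20 158 237] [0.4991 0.0488 0.0832] 0.497
196 233 241 237.0 [ 20 158 236] [nan nan nan] nan
198 234 240 237.0 [ 20 159 242] [0.4989 0.0455 0.0827] 0.4968
200 236 239 237.5 [ 20 165 252] [0.4985 0.0433 0.081 ] 0.4966
line 205 286.3930307941653 [0.5368 0.0365 0.0765] 0.5351 z 0.07495775434447677
line 215 286.24615384615385 [0.5365 0.0282 0.0765] 0.535 z 0.07470891246162858
line 230 286.0858113848768 [0.536  0.0154 0.0765] 0.5351 z 0.07583908848559706
line 245 285.91559000861326 [0.5355 0.0023 0.0765] 0.5351 z 0.076116539661713
line 255 285.8053024026512 [ 0.5352 -0.0067  0.0765] 0.5351 z 0.0753790277738377
bar xd 0.50528679
```

Emit:
step_arm(
  commands=[
    {"gripper":0,"x":-16,"y":-11,"z":0,"spin":0},
    {"gripper":0,"x":-15,"y":-11,"z":0,"spin":0},
    {"gripper":0,"x":0,"y":0,"z":20,"spin":0},
    {"gripper":0,"x":0,"y":0,"z":30,"spin":0},
    {"gripper":0,"x":0,"y":0,"z":30,"spin":0},
    {"gripper":0,"x":0,"y":0,"z":20,"spin":0},
    {"gripper":0,"x":0,"y":0,"z":12,"spin":0},
    {"gripper":0,"x":0,"y":0,"z":8,"spin":0},
    {"gripper":0,"x":0,"y":0,"z":0,"spin":0},
    {"gripper":0,"x":0,"y":0,"z":0,"spin":0},
  ],
  force=50,
)

```text
time: 19.85
eef_pos: [0.5085, 0.0164, 0.1104]
tcp_rot: [0.72, 0.694, 0.001, 0.001]
contact_force: [-0.2, -0.4, 0.7]
opening: 0.496
finger_force: 0.0
```

Emit:
step_arm(
  commands=[
    {"gripper":1,"x":0,"y":0,"z":0,"spin":0},
    {"gripper":1,"x":0,"y":0,"z":0,"spin":0},
    {"gripper":1,"x":0,"y":0,"z":0,"spin":0},
    {"gripper":1,"x":0,"y":0,"z":0,"spin":0},
    {"gripper":1,"x":0,"y":0,"z":0,"spin":0},
    {"gripper":1,"x":0,"y":0,"z":0,"spin":0},
    {"gripper":1,"x":0,"y":0,"z":0,"spin":0},
    {"gripper":1,"x":0,"y":0,"z":0,"spin":0},
    {"gripper":1,"x":0,"y":0,"z":0,"spin":0},
    {"gripper":1,"x":0,"y":0,"z":0,"spin":0},
  ],
)

```text
time: 20.85
eef_pos: [0.5057, 0.0166, 0.1103]
tcp_rot: [0.719, 0.695, -0.002, -0.002]
contact_force: [-7.9, -0.1, 7.2]
opening: 0.118
finger_force: 48.7
```

Emit:
step_arm(
  commands=[
    {"gripper":1,"x":0,"y":-3,"z":0,"spin":0},
    {"gripper":1,"x":0,"y":-5,"z":0,"spin":0},
    {"gripper":1,"x":0,"y":-5,"z":0,"spin":0},
    {"gripper":1,"x":0,"y":-5,"z":0,"spin":0},
    {"gripper":1,"x":0,"y":-5,"z":0,"spin":0},
    {"gripper":1,"x":0,"y":-4,"z":0,"spin":0},
    {"gripper":1,"x":0,"y":-2,"z":0,"spin":0},
    {"gripper":1,"x":0,"y":0,"z":0,"spin":0},
    {"gripper":1,"x":0,"y":0,"z":0,"spin":0},
    {"gripper":1,"x":0,"y":0,"z":0,"spin":0},
  ],
)

```text
time: 21.85
eef_pos: [0.4808, 0.0174, 0.1104]
tcp_rot: [0.72, 0.694, 0.003, 0.003]
contact_force: [6.8, 1.1, -1.9]
opening: 0.116
finger_force: 48.8
```

```bash
cat > m.py <<'E'
from h import *
xd=np.array([.9993,-.0366,0])
c=cam('wrist');h=cv2.cvtColor(c['color'],cv2.COLOR_RGB2HSV);W=pts(c);st=get_state();print(st['eef_pos'],st['contact_force'],st['eef_pos']@xd)
D=W@xd;v,u=np.mgrid[:420,:560]
br=(h[...,1]>110)&(h[...,2]>70)&(h[...,0]<30)&(abs(D-.4986)<.02)&(abs(W[...,1]-.05)<.03)
print(br.sum(),[(r,u[r][br[r]].min(),u[r][br[r]].max()) for r in range(420) if br[r].any()][::3])
for r in sorted(set(v[br]))[::4]:
    k=u[r][br[r]];print(r,k.mean(),(ray(c,k.mean(),r,.0815)).round(4),(ray(c,k.mean(),r,.0815)@xd).round(4))
g=c['color'].astype(int).sum(2)
vm=v[br].max()
import sys
for s in('side','top'):
    S=cam(s);hh=cv2.cvtColor(S['color'],cv2.COLOR_RGB2HSV);Ws=pts(S)
    b=(hh[...,1]>110)&(hh[...,2]>70)&(hh[...,0]<30)&(abs(Ws@xd-.4986)<.02)&(abs(Ws[...,1]-.05)<.03);print(s,b.sum())
    globals()[s]=S
a=c['color'][:,:,::-1];b0,b1=u[br].min(),v[br].min()
z1=cv2.resize(a[max(0,b1-30):b1+110,max(0,b0-60):b0+130],None,fx=2.5,fy=2.5)
z2=cv2.resize(side['color'][215:285,235:305,::-1],(300,z1.shape[0]))
cv2.imwrite('pics/z.png',np.hstack([z1,z2]));print('crop origin',max(0,b0-60),max(0,b1-30))
import pickle;pickle.dump((c,side,top),open('pull.pkl','wb'))
E
python3 m.py
```

```text
[0.48083214 0.01739842 0.11039001] [ 5.63014119  0.75542025 -2.53458661] 0.4798587740368297
1050 [(167, np.int64(303), np.int64(324)), (170, np.int64(304), np.int64(326)), (173, np.int64(303), np.int64(327)), (176, np.int64(304), np.int64(327)), (179, np.int64(305), np.int64(327)), (182, np.int64(305), np.int64(327)), (185, np.int64(305), np.int64(327)), (188, np.int64(305), np.int64(327)), (191, np.int64(305), np.int64(327)), (194, np.int64(305), np.int64(327)), (197, np.int64(305), np.int64(326)), (200, np.int64(305), np.int64(326)), (203, np.int64(304), np.int64(327)), (206, np.int64(305), np.int64(326)), (209, np.int64(306), np.int64(324)), (212, np.int64(310), np.int64(320)), (215, np.int64(313), np.int64(317))]
167 313.5 [0.4995 0.0629 0.0815] 0.4969
171 315.5 [0.5004 0.0612 0.0815] 0.4978
175 315.5 [0.5004 0.0594 0.0815] 0.4979
179 316.0 [0.5006 0.0576 0.0815] 0.4982
183 316.0 [0.5006 0.0559 0.0815] 0.4982
187 316.0 [0.5006 0.0541 0.0815] 0.4983
191 316.0 [0.5006 0.0523 0.0815] 0.4983
195 316.0 [0.5006 0.0505 0.0815] 0.4984
199 315.5 [0.5004 0.0487 0.0815] 0.4983
203 315.1304347826087 [0.5002 0.0468 0.0815] 0.4982
207 315.5 [0.5004 0.045  0.0815] 0.4984
211 314.5 [0.4999 0.0431 0.0815] 0.498
215 315.0 [0.5002 0.0412 0.0815] 0.4983
side 43
top 0
crop origin 243 137
```

View pics/z.png

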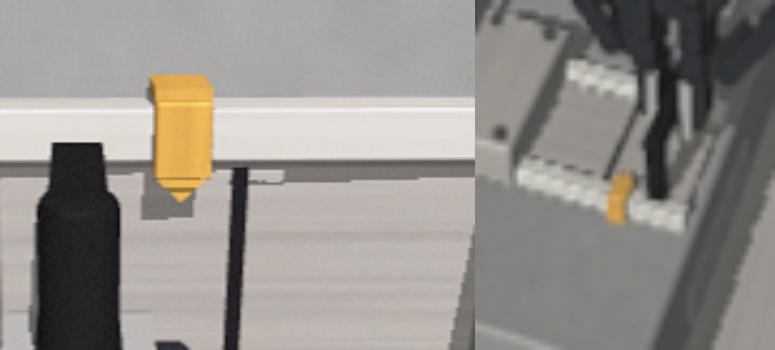

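The zoom shows the marker's point at px (315,217) and the line still to its right at about column 338.

```bash
cat > line.py <<'E'
from h import *
xd=np.array([.9993,-.0366,0])
def line(c):
    g=c['color'].astype(int).sum(2);o=[]
    T=np.linalg.inv(c['T'])
    for r in range(207,240,4):
        s=g[r,322:356] if LO is None else g[r,LO:HI]; l0=322 if LO is None else LO
        w=np.clip(np.median(s)-s-120,0,None)
        if w.sum()==0: continue
        uc=(w*np.arange(l0,l0+len(s))).sum()/w.sum();p=ray(c,uc,r,.0765);o.append(p@xd);print(r,uc.round(1),p.round(4),(p@xd).round(4))
LO=None
E
python3 - <<'E'
from line import *
import pickle
c=pickle.load(open('pull.pkl','rb'))[0];line(c)
for z in(.077,.080,.083):print(z,ray(c,315.1,216.5,z)@xd)
W=pts(c);print(W[205:216:2,315].round(4))
E
```

```text
207 338.7 [0.5115 0.043  0.0765] 0.5096
211 338.6 [0.5115 0.041  0.0765] 0.5097
215 338.3 [0.5114 0.0391 0.0765] 0.5097
219 338.0 [0.5113 0.0372 0.0765] 0.5096
223 337.8 [0.5113 0.0352 0.0765] 0.5096
227 337.5 [0.5112 0.0332 0.0765] 0.5096
231 337.5 [0.5112 0.0312 0.0765] 0.5097
235 337.2 [0.5111 0.0292 0.0765] 0.5097
239 336.9 [0.511  0.0272 0.0765] 0.5096
0.077 0.498933568733617
0.08 0.4985584056380752
0.083 0.4981832425425332
[[0.4999 0.0466 0.0838]
 [0.5    0.0454 0.0828]
 [0.5003 0.0438 0.0806]
 [0.5002 0.0431 0.0813]
 [0.5002 0.0422 0.0815]
 [0.5002 0.0411 0.0811]]
```

Emit:
step_arm(
  commands=[
    {"gripper":1,"x":0,"y":-3,"z":0,"spin":0},
    {"gripper":1,"x":0,"y":-4,"z":0,"spin":0},
    {"gripper":1,"x":0,"y":-3,"z":0,"spin":0},
    {"gripper":1,"x":0,"y":-1,"z":0,"spin":0},
    {"gripper":1,"x":0,"y":0,"z":0,"spin":0},
    {"gripper":1,"x":0,"y":0,"z":0,"spin":0},
    {"gripper":1,"x":0,"y":0,"z":0,"spin":0},
    {"gripper":1,"x":0,"y":0,"z":0,"spin":0},
    {"gripper":1,"x":0,"y":0,"z":0,"spin":0},
    {"gripper":1,"x":0,"y":0,"z":0,"spin":0},
  ],
)

```text
time: 23.0
eef_pos: [0.4702, 0.0178, 0.1104]
tcp_rot: [0.72, 0.694, 0.003, 0.003]
contact_force: [7.4, 0.0, -3.4]
opening: 0.118
finger_force: 49.0
```

```bash
python3 - <<'E'
from line import *
import line as L
st=get_state();print(st['eef_pos'],st['eef_pos']@xd,st['contact_force'])
c=cam('wrist');h=cv2.cvtColor(c['color'],cv2.COLOR_RGB2HSV);W=pts(c);v,u=np.mgrid[:420,:560]
br=(h[...,1]>110)&(h[...,2]>70)&(h[...,0]<30)&(abs(W@xd-.4986)<.02)&(abs(W[...,1]-.05)<.03)
vm=v[br].max();um=u[br][v[br]>vm-3].mean();print('tip',um,vm,ray(c,um,vm,.08)@xd)
g=c['color'].astype(int).sum(2)
for r in range(vm+3,vm+28,4):
    l0=int(um)-18;s=g[r,l0:l0+36];w=np.clip(np.median(s)-s-120,0,None)
    if w.sum(): uc=(w*np.arange(l0,l0+36)).sum()/w.sum();print(r,round(uc,1),ray(c,uc,r,.0765)@xd)
# beaker check by the top view
t=cam('top');Wt=pts(t);m=(abs(Wt[...,0]-.666)<.05)&(abs(Wt[...,1]-.071)<.05)&(Wt[...,2]>.14)&(Wt[...,2]<.16);print('beaker top',m.sum(),cv2.minAreaRect(Wt[m][:,:2].astype(np.float32)) if m.sum() else 0,np.median(Wt[m][:,2]))
s=cam('side');Ws=pts(s);m=(abs(Ws[...,0]-.666)<.04)&(abs(Ws[...,1]-.071)<.04)&(Ws[...,2]>.14)&(Ws[...,2]<.16);print('side',m.sum(),Ws[m].min(0),Ws[m].max(0))
E
```

```text
[0.47024446 0.01779215 0.11039839] 0.4692640965505479 [ 7.39752317e+00  3.16211647e-03 -3.39496387e+00]
tip 338.5 217 0.49856767845775996
220 337.9 0.49905602198861293
224 334.7 0.4976698435208959
228 337.4 0.49903971041804907
232 337.4 0.4991121273994694
236 336.9 0.49901710925523257
240 336.8 0.4990646882672049
244 336.5 0.49904803365385647
beaker top 453 ((0.6690641045570374, 0.06742978096008301), (0.052469849586486816, 0.05240437015891075), 61.1911506652832) 0.15100250105787882
side 377 [0.63892835 0.04302888 0.14027929] [0.69193809 0.09661613 0.15087223]
```

```bash
python3 -c "
from plant import *
print(sign_off())"
```

```text
the job is handed in; nothing more can be done
None
```

The job is handed in: the beaker stands mouth down on the free peg, let go, and the slide is held with its line measured about 0.5 mm from the marker's point. `sign_off()` returned no verdict.

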